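# Set up the die carrier on the machine bed

## Task

Get the machine bed ready for the next run: first put the brush that lies on the bed away in the open tool tray, and set the die carrier on the bed, fully home with its three ball feet in the cone, the groove and on the flat seat. Then seat every die block on the bench flat and square in a pocket of the carrier, and last, when all the blocks are in, throw the hold-down lever fully over to its other side. Leave everything else on the bench where it stands.

Things in the scene. Friction and masses are not known exactly. Their poses are not given: they have to be found in the camera images.
- bed: machine bed, a fixed green T-shaped plate 10 mm thick: main part x -115 to 85, y -90 to 90 mm, tongue 64 mm wide on to x 145 mm. Origin on the bench under its middle, z up. Three steel seats on it: cone at x 112, y 0 mm (on the tongue); V groove at x -85, y 66, pointing at the cone; flat disc at x -85, y -66. Cone and groove: 45 degree sides, 25 mm across, rims 28 mm above the bench
- seat (a point): the point of the bed (above its origin, 16.1 mm above the bench, axes as the bed) where the carrier's origin lies, with like axes, when its three feet are home
- carrier: die carrier, loose grey plate 200 x 160 mm with a 44 mm wide tongue to x 130 mm, 0.9 kg, on three ball feet (20 mm diameter) at x 112, y 0 and x -85, y +-66 mm. Origin in the middle, level with the feet's lowest points, z up. Plate z 16 to 34 mm. Black grip block at the centre, 30 (x) x 16 (y) mm, z 34 to 86 mm. Four D-shaped pockets, floors at z 22 mm, rounded ends to +x (tongue)
- pocket1 (a point): middle of the floor of a pocket of the carrier (carrier x 45, y 42 mm; axes as the carrier). The pocket is 79 x 41 mm, the die block's outline with 1.5 mm play on every side; any block fits any pocket, only with its rounded end to +x
- pocket2 (a point): middle of the floor of a pocket of the carrier (carrier x 45, y -42 mm; axes as the carrier). The pocket is 79 x 41 mm, the die block's outline with 1.5 mm play on every side; any block fits any pocket, only with its rounded end to +x
- pocket3 (a point): middle of the floor of a pocket of the carrier (carrier x -45, y 42 mm; axes as the carrier). The pocket is 79 x 41 mm, the die block's outline with 1.5 mm play on every side; any block fits any pocket, only with its rounded end to +x
- pocket4 (a point): middle of the floor of a pocket of the carrier (carrier x -45, y -42 mm; axes as the carrier). The pocket is 79 x 41 mm, the die block's outline with 1.5 mm play on every side; any block fits any pocket, only with its rounded end to +x
- die1: die block, plain aluminium with a dark oval on top, D-shaped from above: 76 mm long (x) with the +x end a full half round, 38 mm wide (y), 40 mm high, about 0.28 kg. Origin at the middle of its underside, z up. Three or four, all alike, are present; None if absent
- die2: die block, plain aluminium with a dark oval on top, D-shaped from above: 76 mm long (x) with the +x end a full half round, 38 mm wide (y), 40 mm high, about 0.28 kg. Origin at the middle of its underside, z up. Three or four, all alike, are present; None if absent
- die3: die block, plain aluminium with a dark oval on top, D-shaped from above: 76 mm long (x) with the +x end a full half round, 38 mm wide (y), 40 mm high, about 0.28 kg. Origin at the middle of its underside, z up. Three or four, all alike, are present; None if absent
- die4: die block, plain aluminium with a dark oval on top, D-shaped from above: 76 mm long (x) with the +x end a full half round, 38 mm wide (y), 40 mm high, about 0.28 kg. Origin at the middle of its underside, z up. Three or four, all alike, are present; None if absent
- brush: flat bench brush lying on the bed, 160 mm long, 18 mm thick: wooden handle 20 mm wide (y) from x -80 to 30 mm, then brass ferrule and black bristle head 32 mm wide up to x 80 mm. Origin at the middle of its underside, z up. In the tray it may point either way
- tray: open grey tool tray, fixed: 240 x 94 mm outside (long along x), walls 5 mm thick and 26 mm high, floor 5 mm thick. Origin on the bench under its middle
- lever (a joint): hold-down lever, radians: 0 to 0.2 at the start, 1.0 fully thrown at its stop; light friction, stays where left. Steel rod on a fixed grey block 70 x 50 x 25 mm; level pivot 22 mm above the bench; arm 80 mm long; leans 0.5 rad to one side of upright at 0, 0.5 rad to the other at 1.0. The ball swings about to the left (+y)
- lever_tip (a point): centre of the 26 mm black ball at the end of the lever; 92 mm above the bench at 0 and 1.0, 102 mm in between. The point turns with the lever; its yaw is the level direction in which the ball swings as the value grows
- tin: round brass tin, 60 mm diameter, 22 mm high, standing among the die blocks; a bystander, to be left alone
- jar: glass jar with steel lid, 64 mm diameter, 75 mm high; a bystander, to be left alone
- bench_block: dark steel bench block, 70 x 70 x 20 mm; a bystander, to be left alone
- pliers: steel pliers lying flat, 115 mm long; a bystander, to be left alone
- caliper: steel caliper lying flat, 150 mm long; a bystander, to be left alone
- mallet: small hammer lying flat, 200 mm long; a bystander, to be left alone
- cup: white ceramic cup, 72 mm across, 80 mm high; a bystander, to be left alone
Mind the look-alikes: they are no part of the job. What is shaped like the die4 but orange is not meant. Several things have the shape of the brush; the one meant has the colours described above.

How it is judged (in metres and radians):
On the way, in this order (a step that is already met when the one before it is completed fails the run):
1. the brush lies in the tool tray (x of brush in the frame of tray between -0.06 and 0.06 m and y of brush in the frame of tray between -0.04 and 0.04 m and z of brush in the frame of tray below 0.012 m and angle between brush's own z axis and vertical below 0.15 rad), for 0.2 s.
2. the carrier stands home on the three seats of the bed (horizontal distance between carrier and seat below 0.004 m and z of carrier in the frame of seat between -0.003 and 0.003 m and angle between carrier's own z axis and vertical below 0.025 rad and angle between the x axis of carrier and the x axis of bed, either way round below 0.04 rad), for 0.3 s.
3. every die block present is seated in a pocket (((x of die1 in the frame of pocket1 between -0.004 and 0.004 m and y of die1 in the frame of pocket1 between -0.004 and 0.004 m and z of die1 in the frame of pocket1 between -0.003 and 0.003 m) or (x of die1 in the frame of pocket2 between -0.004 and 0.004 m and y of die1 in the frame of pocket2 between -0.004 and 0.004 m and z of die1 in the frame of pocket2 between -0.003 and 0.003 m) or (x of die1 in the frame of pocket3 between -0.004 and 0.004 m and y of die1 in the frame of pocket3 between -0.004 and 0.004 m and z of die1 in the frame of pocket3 between -0.003 and 0.003 m) or (x of die1 in the frame of pocket4 between -0.004 and 0.004 m and y of die1 in the frame of pocket4 between -0.004 and 0.004 m and z of die1 in the frame of pocket4 between -0.003 and 0.003 m)) and angle between the z axis of each of die1, die2, die3, die4 and the z axis of carrier, either way round below 0.04 rad and angle between the x axis of each of die1, die2, die3, die4 and the x axis of carrier, either way round below 0.08 rad and ((x of die2 in the frame of pocket1 between -0.004 and 0.004 m and y of die2 in the frame of pocket1 between -0.004 and 0.004 m and z of die2 in the frame of pocket1 between -0.003 and 0.003 m) or (x of die2 in the frame of pocket2 between -0.004 and 0.004 m and y of die2 in the frame of pocket2 between -0.004 and 0.004 m and z of die2 in the frame of pocket2 between -0.003 and 0.003 m) or (x of die2 in the frame of pocket3 between -0.004 and 0.004 m and y of die2 in the frame of pocket3 between -0.004 and 0.004 m and z of die2 in the frame of pocket3 between -0.003 and 0.003 m) or (x of die2 in the frame of pocket4 between -0.004 and 0.004 m and y of die2 in the frame of pocket4 between -0.004 and 0.004 m and z of die2 in the frame of pocket4 between -0.003 and 0.003 m)) and ((x of die3 in the frame of pocket1 between -0.004 and 0.004 m and y of die3 in the frame of pocket1 between -0.004 and 0.004 m and z of die3 in the frame of pocket1 between -0.003 and 0.003 m) or (x of die3 in the frame of pocket2 between -0.004 and 0.004 m and y of die3 in the frame of pocket2 between -0.004 and 0.004 m and z of die3 in the frame of pocket2 between -0.003 and 0.003 m) or (x of die3 in the frame of pocket3 between -0.004 and 0.004 m and y of die3 in the frame of pocket3 between -0.004 and 0.004 m and z of die3 in the frame of pocket3 between -0.003 and 0.003 m) or (x of die3 in the frame of pocket4 between -0.004 and 0.004 m and y of die3 in the frame of pocket4 between -0.004 and 0.004 m and z of die3 in the frame of pocket4 between -0.003 and 0.003 m)) and ((x of die4 in the frame of pocket1 between -0.004 and 0.004 m and y of die4 in the frame of pocket1 between -0.004 and 0.004 m and z of die4 in the frame of pocket1 between -0.003 and 0.003 m) or (x of die4 in the frame of pocket2 between -0.004 and 0.004 m and y of die4 in the frame of pocket2 between -0.004 and 0.004 m and z of die4 in the frame of pocket2 between -0.003 and 0.003 m) or (x of die4 in the frame of pocket3 between -0.004 and 0.004 m and y of die4 in the frame of pocket3 between -0.004 and 0.004 m and z of die4 in the frame of pocket3 between -0.003 and 0.003 m) or (x of die4 in the frame of pocket4 between -0.004 and 0.004 m and y of die4 in the frame of pocket4 between -0.004 and 0.004 m and z of die4 in the frame of pocket4 between -0.003 and 0.003 m))), for 0.2 s.
4. the hold-down lever is thrown over (value of joint lever above 0.85 rad), for 0.2 s.
At the end, for the whole second after the job is handed in: Brush flat in the tray (within 60 x 40 mm of its middle); carrier on the seats (4 mm, height 3 mm, level 0.025 rad, yaw 0.04 rad); every die block present in a pocket (4 mm, height 3 mm, flat 0.04 rad, square 0.08 rad); lever beyond 0.85 rad; carrier and brush at rest (all of step 1 and all of step 2 and all of step 3 and value of joint lever above 0.85 rad and linear speed of each of carrier, brush below 0.02 m/s); the robot touches nothing.
It fails at once if a bystander (tin, jar, bench block, pliers, caliper, hammer, cup) is moved more than 40 mm (distance of any of tin, jar, bench_block, pliers, caliper, mallet, cup from where it was at the start of the episode above 0.04 m).
Of die1, die2, die3, die4 only 3 to 4 are there at a start; the rules pass over those that are not, and their reading is None.
At some moment in a run one of die1, die2, die3, die4 may be knocked a few centimetres aside while the robot is not near it.
Once in a run the grip may slacken for a moment while it holds something.
It also fails if it takes over 210 s, if anything falls off the work surface, if the arm or the gripper's body presses on something with over 40 N, if the wrist force passes 120 N, or if a joint passes its speed limit or range.

## Robot

A 6-joint arm with a two-finger parallel gripper is mounted at the origin on the work surface. World frame = base frame: x ahead of the robot, y to its left, z up, the work surface at z = 0. Lengths are in m, angles in degrees, forces in N, time in s.
With the tool pointing down it reaches from about 0.325 to 0.775 m from the base axis. Payload 9.3 kg.
Tool frame: the origin (TCP) lies between the finger pads; the fingertips stand 25 mm ahead of it and the grasp point (between the pads) lies 6 mm ahead of it (bot.tip_reach is the distance from the TCP to the fingertips, in m); z points along the fingers, y is the line along which they close (so a half turn about z gives the same grasp; the last joint's range is limited). The gripper opens to 85 mm and grips with 20 to 120 N. Pads are 22 mm wide; open, the fingers measure 114 mm over their backs; the gripper's body (76 mm by 85 mm) begins 54 mm behind the grasp point. The pads swing forward as they close: fully open they stand 13 mm farther back than shut.
Start: joints at [60.527, 14.817, 1.232, 76.415, 0, 81.257], TCP at [0.195, 0.514, 0.256] pointing down, gripper open.
Joint ranges: [-174.27, 174.27], [-52.1, 104.24], [-59.71, 78.15], [-110.17, 111.67], [-87.03, 83.33], [-180, 180]. Speed limits (degrees/s): [127.2, 127.2, 159.86, 180, 180, 180].

## Interface

Orientations are given as a 3x3 rotation matrix whose columns are the frame's x, y, z axes.
In Python, from bench import sensors, eyes, job, bot gives the robot as it stands. The module is installed in compiled form; this text tells all that it offers.
- The arm moves only by the tool move_arm, never from a script. Its argument "targets" is a list of rows, each an object with "rot": the turn, a rotation vector about the world's x, y, z in degrees, a list of three; "linear": the shift along the world's x, y, z in mm, a list of three; "gripper": the opening, from 0 (shut) to 1 (fully open). In form: [{"rot": [wx, wy, wz], "linear": [tx, ty, tz], "gripper": gripper}, ...]. A call has 1 to 12 rows; each row is the pose to reach, as a shift and turn from the pose commanded when the call began; what a row does not reach only later rows make up. A row lasts 1/8 s, in which the tool goes at most 62.5 mm and 10.7 degrees, less where a joint would pass 70% of its speed; a pose out of reach is approached as far as the arm can. A call with a gripper value outside its range is refused whole. The fingers move at their own pace and stop on an object; "grip_force" is the grip in N (left out, the last holds). Time passes only in rows, so rows that repeat a pose let the fingers close. It gives the time, the measured TCP pose, the force, the opening and the grip force at its end, in the units of the state.
- sensors.observe(): the state, without advancing time (a new reading comes with each control period).
- eyes.read_camera(name): name is "side" or "top" or "wrist"; returns a dict with "img" (420x560x3 uint8, blue, green, red), "range_z" (420x560 float32, m along the optical axis (not along the pixel's ray), 0 where there is no reading), "K" (3x3 intrinsics, pixels), "k1" (the pictures are not rectified: a ray, as slopes to the right and down, at radius r is drawn at 1 + k1 r^2 times it, then the intrinsics apply), "extrinsics" (4x4, takes a point from camera to world coordinates); the wrist camera has in their place "mount" (4x4, takes a point from camera to tool coordinates, whose origin is the TCP and whose axes are the flange's). Camera axes: x right, y up, looking along -z (the intrinsics and any distortion apply to the point x, -y, -z); pixel columns grow to the right and rows downward; lengths in m; the calibration is good to about 2 mm. A picture is of the moment at which its call begins: read the wrist's pose just before it.
- job.close_job(): hands the job in; it is judged then, once.
Trained networks look in a picture, given as the dict that the camera call returned (one of the last four; its "shot" number tells which), for a name from the list of things; names that differ only in an ending like _2 or _b are one class to them, and where a whole thing is asked for, a point or a joint stands for the part that bears it (a point fixed in the world has none). Each returns a list of dicts, best first, with "score" (0 to 1); they miss things now and then, are a little off and sometimes report something else, mostly with a low value. They report only what shows in the picture. A call takes as long as a camera call. They do not tell look-alikes from the thing itself.
- eyes.regions_of(name, picture): "region" (420x560 bool, what is visible of it) and "point" ([row, column] in pixels, amid what is visible of it).
The state is a dict: "clock": time; "joint_positions": joint angles; "qd": joint speeds; "joint_efforts": joint torques, N m; "position": TCP position; "tool_rot": TCP orientation; "contact_force": force on the tool from outside, world axes, zero at the start; "ft_torque": the same for the moment, N m; "grip_width": finger opening in m; "gripper_force": force on a finger pad.
Only numpy, scipy, OpenCV 4.12 (cv2) and the standard library are available. Lean on these libraries where they do the work, as an engineer would, in place of code of your own. Each camera call takes 0.05 s, during which the arm holds its last target. There are 200 camera calls.

## Working session

There is one attempt and no reset: what is moved stays moved. The work goes in short steps, Python scripts to look and compute and a tool call to move; the robot and the scene stay as the last step left them, time stands still between calls to the robot, and variables do not carry over. Pictures are saved under pics/ and viewed, at most 14 in all, crops included, and the job is handed in when it is done.

Besides the shell and the picture viewer there is one more tool, called after "Emit:" by a JSON object that holds its "name" and its "arguments", one argument or row to a line. move_arm: Moves the arm, as the interface text tells. Its arguments: {"type":"object","properties":{"targets":{"type":"array","items":{"type":"object","properties":{"rot":{"type":"array","items":{"type":"number"}},"linear":{"type":"array","items":{"type":"number"}},"gripper":{"type":"number"}}}},"grip_force":{"type":"number"}},"required":["targets"]}

```bash
mkdir -p pics; cat > h.py <<'E'
import numpy as np, cv2
from bench import sensors, eyes, job, bot
def cloud(p, T=None):
    """world coords per pixel (420,560,3), nan where none"""
    K=p["K"];h,w=p["range_z"].shape
    v,u=np.mgrid[0:h,0:w]
    xd=(u-K[0,2])/K[0,0]; yd=(v-K[1,2])/K[1,1]
    x,y=xd.copy(),yd.copy()
    for _ in range(8):
        f=1+p["k1"]*(x*x+y*y); x=xd/f;y=yd/f
    z=p["range_z"].astype(float).copy(); z[z==0]=np.nan
    P=np.stack([x*z,-y*z,-z],-1)
    if T is None: T=p["extrinsics"]
    return P@T[:3,:3].T+T[:3,3]
def proj(p,X,T=None):
    if T is None: T=p["extrinsics"]
    c=(np.atleast_2d(X)-T[:3,3])@T[:3,:3]
    x=c[:,0]/-c[:,2]; y=-c[:,1]/-c[:,2]
    f=1+p["k1"]*(x*x+y*y)
    return np.stack([x*f*p["K"][0,0]+p["K"][0,2],y*f*p["K"][1,1]+p["K"][1,2]],-1)
def wrist():
    s=sensors.observe(); p=eyes.read_camera("wrist")
    T=np.eye(4);T[:3,:3]=np.array(s["tool_rot"]);T[:3,3]=s["position"]
    return p,T@np.array(p["mount"])
E
python3 - <<'E'
from h import *
for n in ("top","side"):
    p=eyes.read_camera(n); cv2.imwrite(f"pics/{n}0.png",p["img"])
    np.set_printoptions(precision=3,suppress=True)
    print(n,p["extrinsics"],p["K"][0,0],p["k1"])
    if n=="top":
        C=cloud(p)
        for t in ["bed","carrier","die1","brush","tray","lever","lever_tip","tin","jar","cup"]:
            for r in eyes.regions_of(t,p):
                if r["score"]<.25: continue
                m=r["region"]; q=C[m]; q=q[~np.isnan(q[:,0])]
                col=np.median(p["img"][m],0)
                print(t,round(r["score"],2),r["point"],m.sum(),np.median(q,0),"col",col)
s=sensors.observe();print(s["position"],s["tool_rot"],s["clock"],s["contact_force"])
print(wrist()[0]["mount"])
E
```

```text
top [[ 0.005  0.993 -0.114  0.363]
 [-1.     0.003 -0.019  0.018]
 [-0.019  0.114  0.993  1.22 ]
 [ 0.     0.     0.     1.   ]] 432.04533268832876 -0.07682694634235332
bed 0.67 [222.2, 184.9] 4469 [0.455 0.287 0.01 ] col [ 80. 107.  72.]
bed 0.5 [202.0, 440.3] 3043 [ 0.515 -0.44   0.006] col [ 90.  95. 101.]
bed 0.4 [201.3, 269.2] 4300 [0.514 0.044 0.032] col [123. 125. 126.]
carrier 0.76 [200.8, 271.3] 4170 [0.516 0.044 0.031] col [123. 125. 126.]
carrier 0.33 [198.4, 350.8] 443 [ 0.524 -0.174  0.039] col [124. 126. 127.]
die1 0.98 [232.9, 399.3] 433 [ 0.431 -0.307  0.039] col [114. 122. 121.]
die1 0.84 [150.1, 355.9] 410 [ 0.665 -0.199  0.039] col [ 57.   90.5 131. ]
die1 0.81 [290.6, 370.3] 398 [ 0.277 -0.23   0.04 ] col [ 59.  94. 134.]
die1 0.59 [183.4, 394.7] 445 [ 0.563 -0.299  0.039] col [119. 127. 128.]
brush 0.97 [214.7, 172.7] 441 [0.474 0.31  0.027] col [ 85. 134. 163.]
brush 0.66 [201.8, 269.5] 4266 [0.516 0.044 0.031] col [123. 125. 126.]
brush 0.62 [303.9, 183.9] 504 [0.223 0.278 0.016] col [123.  66. 114.]
brush 0.51 [138.8, 236.4] 92 [0.674 0.129 0.099] col [33.5 43
[... 720 characters left out ...]
4. 145.]
cup 0.9 [113.5, 203.5] 637 [0.768 0.251 0.045] col [83. 88. 91.]
cup 0.69 [197.5, 272.1] 4158 [0.516 0.044 0.031] col [123. 125. 126.]
cup 0.64 [251.5, 351.0] 374 [ 0.379 -0.18   0.021] col [ 78. 148. 181.]
cup 0.35 [183.7, 397.5] 399 [ 0.563 -0.299  0.04 ] col [122. 128. 126.]
side [[ 0.771  0.486 -0.411 -0.041]
 [-0.637  0.586 -0.501 -0.625]
 [-0.003  0.648  0.762  1.077]
 [ 0.     0.     0.     1.   ]] 457.7421681335849 0.02931381417598972
[0.195 0.514 0.256] [[-0.935  0.354 -0.   ]
 [ 0.354  0.935  0.   ]
 [ 0.     0.    -1.   ]] 0.6 [ 0.258  0.119 -0.299]
[[-0.     0.961  0.278  0.071]
 [ 1.     0.     0.001 -0.001]
 [ 0.001  0.278 -0.961 -0.118]
 [ 0.     0.     0.     1.   ]]
```

View pics/top0.png

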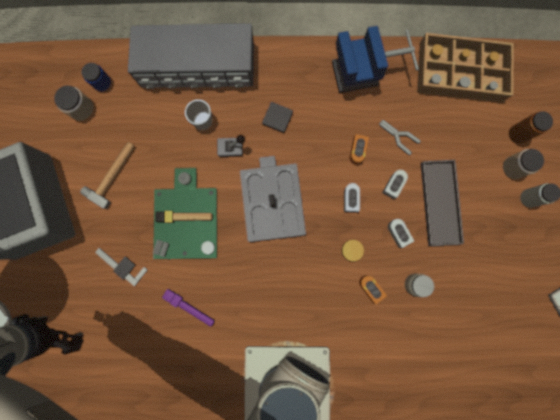

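View pics/side0.png

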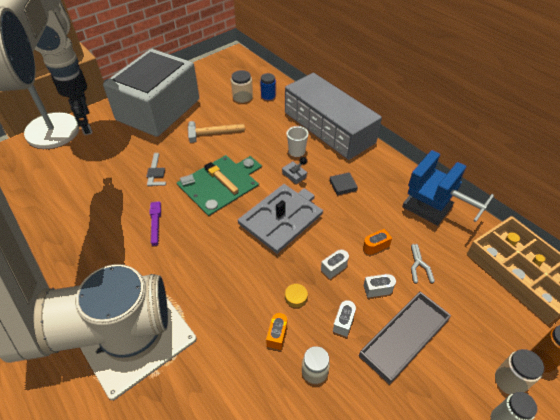

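```bash
cat >> h.py <<'E'
def rect(P):
    """min area rect of xy points (m) -> centre mm, long-axis yaw deg (mod 180), size mm, centroid offset along long axis mm"""
    P=P[~np.isnan(P[:,0])][:,:2]*1000
    (c,s,a)=cv2.minAreaRect(P.astype(np.float32))
    if s[0]<s[1]: a+=90; s=s[::-1]
    d=np.array([np.cos(np.radians(a)),np.sin(np.radians(a))])
    # centroid on grid to avoid density bias
    g=np.unique(np.round(P/2),axis=0)*2
    return np.round(c,1),round((a+90)%180-90,1),np.round(s,1),round(float((g.mean(0)-c)@d),2)
def comps(mask,amin):
    n,l,st,_=cv2.connectedComponentsWithStats(mask.astype(np.uint8),connectivity=4)
    return [l==i for i in range(1,n) if st[i,4]>=amin]
E
python3 - <<'E'
from h import *
p=eyes.read_camera("top"); C=cloud(p); im=p["img"].astype(int); Z=C[...,2]
print("tip",bot.tip_reach)
dm=(Z>.033)&(Z<.046)
for n,(r,c) in dict(A=(197,352),B=(183,397),Cc=(233,401),O1=(150,358),O2=(290,372)).items():
    m=[k for k in comps(dm,100) if k[r,c]]
    if m: print(n,rect(C[m[0]]))
bg=(im[...,1]>im[...,2]+12)&(im[...,1]>im[...,0]+8)
k=max(comps(bg,100),key=lambda a:a[:, :].sum() if True else 0); print("bed",k.sum(),rect(C[k]),np.nanmedian(Z[k]))
bx=np.zeros_like(dm); bx[205:230,148:216]=1
br=bx&(Z>.019)&(Z<.035)
for k in comps(br,60): print("brush",k.sum(),rect(C[k]),np.nanmedian(Z[k]))
w=np.zeros_like(dm); w[150:260,415:470]=1
k=max(comps(w&(Z>.016)&(Z<.04),40),key=np.sum); print("tray",k.sum(),rect(C[k]))
w[:]=0; w[140:260,230:320]=1
k=max(comps(w&(Z>.025),40),key=np.sum); print("carrier",k.sum(),rect(C[k]))
g=k&(Z>.07); print("grip",g.sum(),rect(C[g]))
t=k&(np.arange(420)[:,None]<164);print("tongue",rect(C[t]))
w[:]=0;w[130:160,210:250]=1
k=w&(Z>.085);print("ball",k.sum(),np.nanmean(C[k],0))
k=w&(Z>.017)&(Z<.03);print("lblock",k.sum(),rect(C[k]))
for n,(r,c) in dict(cone=(179,185),groove=(249,162),flat=(248,208)).items(): print(n,C[r,c])
E
```

```text
tip 0.025
A (array([ 528. , -177.9]), -1.5, array([75.4, 36.7]), 1.74)
B (array([ 568.5, -304.5]), -29.3, array([74.1, 39. ]), 3.16)
Cc (array([ 431.8, -312.1]), 26.7, array([75.6, 38.9]), -1.12)
O1 (array([ 664.9, -201.6]), -13.9, array([74.9, 39.5]), -1.33)
O2 (array([ 278.5, -231. ]), 36.1, array([75.4, 38.7]), -1.44)
bed 3700 (array([485.7, 289.2]), 1.8, array([255.2, 178.3]), -18.15) 0.00961050396760088
brush 465 (array([473.9, 290.2]), -89.8, array([161.6,  28.9]), 7.14) 0.02684054005703085
tray 607 (array([ 515.6, -437.2]), 2.9, array([240.1,  97.1]), 4.57)
carrier 2754 (array([529.5,  44.4]), 7.2, array([230.7, 160.2]), -9.23)
grip 69 (array([513.9,  42.3]), 8.5, array([29.3, 15.4]), -0.35)
tongue (array([633.1,  28.1]), -89.8, array([101. ,  21.5]), 27.19)
ball 73 [0.67462967 0.12431849 0.10059854]
lblock 294 (array([675.5, 162.2]), -87.4, array([69.2, 51. ]), 3.42)
cone [0.5809533  0.28994638 0.01446095]
groove [0.38176212 0.34854915 0.01874624]
flat [0.38556888 0.21937351 0.01648606]
```

Emit:
{"name": "move_arm", "arguments": {
  "targets": [
    {"rot": [0,0,110.9],"linear": [279,-214,-100],"gripper": 0.6},
    {"rot": [0,0,110.9],"linear": [279,-214,-100],"gripper": 0.6},
    {"rot": [0,0,110.9],"linear": [279,-214,-100],"gripper": 0.6},
    {"rot": [0,0,110.9],"linear": [279,-214,-100],"gripper": 0.6},
    {"rot": [0,0,110.9],"linear": [279,-214,-100],"gripper": 0.6},
    {"rot": [0,0,110.9],"linear": [279,-214,-100],"gripper": 0.6},
    {"rot": [0,0,110.9],"linear": [279,-214,-100],"gripper": 0.6},
    {"rot": [0,0,110.9],"linear": [279,-214,-100],"gripper": 0.6},
    {"rot": [0,0,110.9],"linear": [279,-214,-100],"gripper": 0.6},
    {"rot": [0,0,110.9],"linear": [279,-214,-100],"gripper": 0.6},
    {"rot": [0,0,110.9],"linear": [279,-214,-100],"gripper": 0.6},
    {"rot": [0,0,110.9],"linear": [279,-214,-100],"gripper": 0.6}
  ],
  "grip_force": 40
}}

```text
clock: 2.2
position: [0.4737, 0.3004, 0.1563]
tool_rot: [[0.002, -1.0, 0.0], [-1.0, -0.002, 0.0], [-0.0, -0.0, -1.0]]
contact_force: [-1.2, 0.0, 0.4]
grip_width: 0.0513
gripper_force: 0.0
```

```bash
python3 - <<'E'
from h import *
s=sensors.observe(); print(s["position"],s["tool_rot"],s["grip_width"])
p,T=wrist(); C=cloud(p,T); cv2.imwrite("pics/w1.png",p["img"])
print(p["K"][0,0])
Z=C[...,2]
m=(Z>.019)&(Z<.036)
for k in comps(m,300): print(k.sum(),rect(C[k]),np.nanmedian(Z[k]))
E
```

```text
[0.47370102 0.30038186 0.15628135] [[ 1.89308121e-03 -9.99998208e-01  1.25070026e-05]
 [-9.99998207e-01 -1.89308075e-03  3.65650126e-05]
 [-3.65412703e-05 -1.25762008e-05 -9.99999999e-01]] 0.05125935093321212
310.0459549137732
3207 (array([664.7, 174.6]), -89.3, array([51.5, 37.9]), 4.45) 0.02573781599460878
5198 (array([471.6, 290.8]), -89.8, array([158.1,  31.2]), 6.97) 0.028122148961547355
1155 (array([581.2, 292. ]), 6.1, array([35.1, 34.4]), -0.18) 0.023022067922335465
490 (array([379.2, 342.6]), -17.7, array([40.9, 11.2]), -0.48) 0.022892977256887354
552 (array([607.9, 496.3]), -32.2, array([31.8, 22.1]), -1.15) 0.024370526958254424
```

View pics/w1.png

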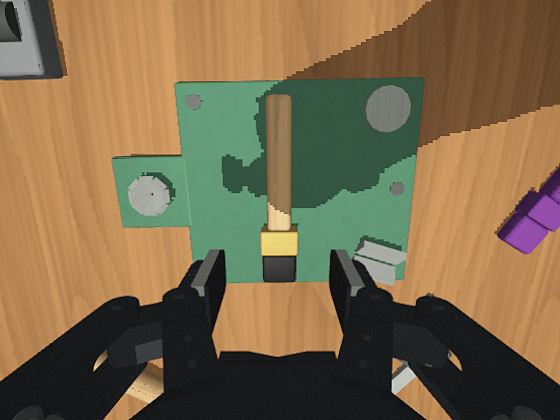

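The picture shows the brush between the fingers (handle up, head at (280,255)), the cone at (149,195), flat at (388,108) and groove at (380,260).

Emit:
{"name": "move_arm", "arguments": {
  "targets": [
    {"rot": [0,0,0],"linear": [-1,0,-60],"gripper": 0.6},
    {"rot": [0,0,0],"linear": [-1,0,-100],"gripper": 0.6},
    {"rot": [0,0,0],"linear": [-1,0,-119],"gripper": 0.6},
    {"rot": [0,0,0],"linear": [-1,0,-119],"gripper": 0.6},
    {"rot": [0,0,0],"linear": [-1,0,-119],"gripper": 0.1},
    {"rot": [0,0,0],"linear": [-1,0,-119],"gripper": 0.1},
    {"rot": [0,0,0],"linear": [-1,0,-119],"gripper": 0.1},
    {"rot": [0,0,0],"linear": [-1,0,-119],"gripper": 0.1},
    {"rot": [0,0,0],"linear": [-1,0,-119],"gripper": 0.1},
    {"rot": [0,0,0],"linear": [-1,0,-119],"gripper": 0.1}
  ],
  "grip_force": 60
}}

```text
clock: 3.5
position: [0.4734, 0.3007, 0.0387]
tool_rot: [[0.003, -1.0, 0.002], [-1.0, -0.003, 0.001], [-0.001, -0.002, -1.0]]
contact_force: [0.0, 0.5, 6.8]
grip_width: 0.0183
gripper_force: 59.5
```

Emit:
{"name": "move_arm", "arguments": {
  "targets": [
    {"rot": [0,0,0],"linear": [0,0,50],"gripper": 0.1},
    {"rot": [0,0,0],"linear": [0,0,110],"gripper": 0.1},
    {"rot": [0,0,-8],"linear": [5,-50,150],"gripper": 0.1},
    {"rot": [0,0,-16],"linear": [9,-110,150],"gripper": 0.1},
    {"rot": [0,0,-24],"linear": [13,-170,150],"gripper": 0.1},
    {"rot": [0,0,-32],"linear": [17,-230,150],"gripper": 0.1},
    {"rot": [0,0,-40],"linear": [21,-290,150],"gripper": 0.1},
    {"rot": [0,0,-48],"linear": [25,-350,150],"gripper": 0.1},
    {"rot": [0,0,-56],"linear": [29,-410,150],"gripper": 0.1},
    {"rot": [0,0,-64],"linear": [33,-470,150],"gripper": 0.1},
    {"rot": [0,0,-72],"linear": [37,-530,150],"gripper": 0.1},
    {"rot": [0,0,-80],"linear": [43,-590,150],"gripper": 0.1}
  ]
}}

```text
clock: 5.0
position: [0.5155, -0.2916, 0.188]
tool_rot: [[-0.985, -0.172, 0.001], [-0.172, 0.985, -0.001], [-0.001, -0.001, -1.0]]
contact_force: [1.4, 0.7, -1.5]
grip_width: 0.0185
gripper_force: 59.0
```

Emit:
{"name": "move_arm", "arguments": {
  "targets": [
    {"rot": [0,0,-7],"linear": [4,-55,0],"gripper": 0.1},
    {"rot": [0,0,-7],"linear": [9,-110,0],"gripper": 0.1},
    {"rot": [0,0,-7],"linear": [9,-148,0],"gripper": 0.1},
    {"rot": [0,0,-7],"linear": [9,-148,0],"gripper": 0.1},
    {"rot": [0,0,-7],"linear": [9,-148,0],"gripper": 0.1}
  ]
}}

```text
clock: 5.62
position: [0.5245, -0.4371, 0.1874]
tool_rot: [[-0.998, -0.055, -0.0], [-0.055, 0.998, 0.0], [0.0, 0.0, -1.0]]
contact_force: [0.6, 0.2, -0.3]
grip_width: 0.0184
gripper_force: 59.1
```

```bash
python3 - <<'E'
from h import *
s=sensors.observe(); print(s["position"],s["tool_rot"],s["grip_width"])
p,T=wrist(); C=cloud(p,T); cv2.imwrite("pics/w2.png",p["img"])
p=eyes.read_camera("top"); C=cloud(p); Z=C[...,2]
dm=(Z>.033)&(Z<.046)
for k in comps(dm,250): print(k.sum(),rect(C[k]))
E
```

```text
[ 0.52453304 -0.43710223  0.18738429] [[-9.98486585e-01 -5.49957421e-02 -8.52296335e-05]
 [-5.49957732e-02  9.98486498e-01  4.21478267e-04]
 [ 6.19211282e-05  4.25527665e-04 -9.99999908e-01]] 0.01837029352290431
345 (array([ 665. , -201.6]), -11.7, array([74.3, 39.7]), -1.11)
345 (array([ 568.3, -304.8]), -30.3, array([73.9, 39.3]), 2.77)
366 (array([ 528.6, -177.9]), -1.2, array([75.9, 36.8]), 2.29)
366 (array([ 431.5, -311.5]), 26.6, array([75.2, 39.4]), -1.72)
```

View pics/w2.png

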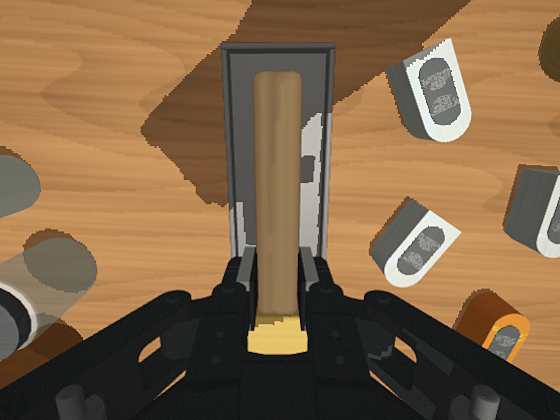

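Brush is held straight above the tray (tray spans columns 225–330), dies at right.

Emit:
{"name": "move_arm", "arguments": {
  "targets": [
    {"rot": [0,0,0],"linear": [0,0,-60],"gripper": 0.1},
    {"rot": [0,0,0],"linear": [0,0,-110],"gripper": 0.1},
    {"rot": [0,0,0],"linear": [0,0,-140],"gripper": 0.1},
    {"rot": [0,0,0],"linear": [0,0,-151],"gripper": 0.1},
    {"rot": [0,0,0],"linear": [0,0,-152],"gripper": 0.1},
    {"rot": [0,0,0],"linear": [0,0,-152],"gripper": 0.45},
    {"rot": [0,0,0],"linear": [0,0,-152],"gripper": 0.45},
    {"rot": [0,0,0],"linear": [0,0,-152],"gripper": 0.45},
    {"rot": [0,0,0],"linear": [0,0,-130],"gripper": 0.45},
    {"rot": [0,0,0],"linear": [0,0,-80],"gripper": 0.45},
    {"rot": [0,0,0],"linear": [0,0,-20],"gripper": 0.45},
    {"rot": [0,0,0],"linear": [0,0,0],"gripper": 0.45}
  ]
}}

```text
clock: 7.22
position: [0.5254, -0.4385, 0.1922]
tool_rot: [[-0.998, -0.055, 0.004], [-0.055, 0.998, -0.005], [-0.004, -0.005, -1.0]]
contact_force: [-0.2, 0.3, -0.9]
grip_width: 0.0386
gripper_force: 0.0
```

Emit:
{"name": "move_arm", "arguments": {
  "targets": [
    {"rot": [0,0,1],"linear": [-1,60,10],"gripper": 0.5},
    {"rot": [0,0,2],"linear": [-2,120,10],"gripper": 0.5},
    {"rot": [0,0,4.3],"linear": [-4,180,10],"gripper": 0.5},
    {"rot": [0,0,4.3],"linear": [-6,240,10],"gripper": 0.5},
    {"rot": [0,0,4.3],"linear": [-8,300,10],"gripper": 0.5},
    {"rot": [0,0,4.3],"linear": [-10,360,10],"gripper": 0.5},
    {"rot": [0,0,4.3],"linear": [-11,420,10],"gripper": 0.5},
    {"rot": [0,0,4.3],"linear": [-11,480,10],"gripper": 0.5},
    {"rot": [0,0,4.3],"linear": [-11,480,10],"gripper": 0.5},
    {"rot": [0,0,4.3],"linear": [-11,480,10],"gripper": 0.5}
  ]
}}

```text
clock: 8.48
position: [0.5137, 0.0424, 0.1976]
tool_rot: [[-0.991, -0.131, 0.001], [-0.131, 0.991, -0.0], [-0.001, -0.0, -1.0]]
contact_force: [-0.4, 0.6, 1.4]
grip_width: 0.0427
gripper_force: 0.0
```

```bash
python3 - <<'E'
from h import *
s=sensors.observe(); R=s["tool_rot"]; print(s["position"],np.degrees(np.arctan2(R[1][1],R[0][1])))
p=eyes.read_camera("top"); C=cloud(p); Z=C[...,2]
w=np.zeros(Z.shape,bool); w[165:240,425:460]=1
for k in comps(w&(Z>.014)&(Z<.03),60): print("tray things",k.sum(),rect(C[k]),np.nanmedian(Z[k]))
w[:]=0;w[155:245,335:412]=1
for k in comps(w&(Z>.033)&(Z<.046),200): print("die",rect(C[k]))
crop=cv2.resize(p["img"][140:260,330:470],None,fx=5,fy=5,interpolation=cv2.INTER_CUBIC); 
p,T=wrist(); C=cloud(p,T); Z=C[...,2]
g=(Z>.07)&(Z<.1)
for k in comps(g,60): print("grip",k.sum(),rect(C[k]))
for k in comps((Z>.025)&(Z<.04),3000): print("plate",k.sum(),rect(C[k]))
cv2.imwrite("pics/t3.png",np.vstack([cv2.resize(crop,(560,480)),]))
cv2.imwrite("pics/w3.png",p["img"])
E
```

```text
[0.51373692 0.04235916 0.19756727] 97.5237739343194
tray things 172 (array([ 540.5, -480.8]), 3.7, array([166.7,   8.2]), 5.8) 0.022515887762953546
tray things 184 (array([ 510.6, -392.7]), 3.5, array([197.4,   7.2]), -12.53) 0.024454484581323044
tray things 478 (array([ 518.5, -438.4]), 1.9, array([157.2,  31.6]), 3.54) 0.02203503155683162
die (array([ 568.3, -304.7]), -30.5, array([76., 39.]), 3.2)
die (array([ 528.3, -177.9]), -1.3, array([75.8, 36.4]), 1.81)
die (array([ 431.3, -311.3]), 28.8, array([75.8, 37.2]), 0.28)
grip 784 (array([510.7,  41.9]), 7.7, array([29.5, 15.3]), 0.04)
plate 21641 (array([526.3,  43.6]), 7.3, array([229.9, 160.5]), -15.73)
```

View pics/t3.png

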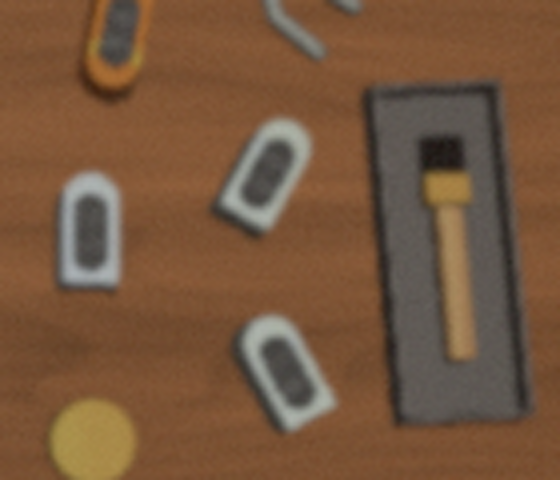

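View pics/w3.png

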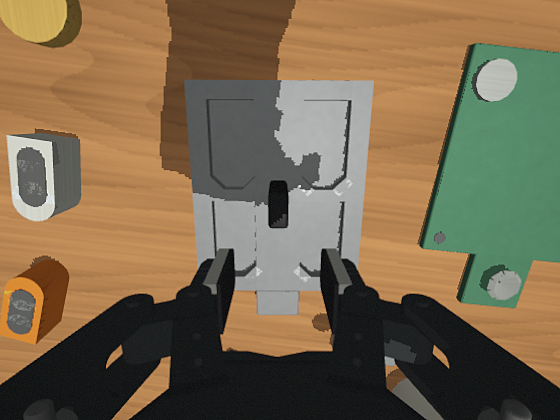

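Top crop: all three dies have round ends toward +x (up); brush lies in the tray. Wrist: carrier under the gripper, grip block at (278,203).

Emit:
{"name": "move_arm", "arguments": {
  "targets": [
    {"rot": [0,0,0],"linear": [-2,0,-60],"gripper": 0.5},
    {"rot": [0,0,0],"linear": [-2,0,-110],"gripper": 0.5},
    {"rot": [0,0,0],"linear": [-2,0,-131],"gripper": 0.5},
    {"rot": [0,0,0],"linear": [-2,0,-131],"gripper": 0.5},
    {"rot": [0,0,0],"linear": [-2,0,-131],"gripper": 0.05},
    {"rot": [0,0,0],"linear": [-2,0,-131],"gripper": 0.05},
    {"rot": [0,0,0],"linear": [-2,0,-131],"gripper": 0.05},
    {"rot": [0,0,0],"linear": [-2,0,-131],"gripper": 0.05},
    {"rot": [0,0,0],"linear": [-2,0,-131],"gripper": 0.05},
    {"rot": [0,0,0],"linear": [-2,0,-131],"gripper": 0.05},
    {"rot": [0,0,0],"linear": [-2,0,-131],"gripper": 0.05}
  ],
  "grip_force": 110
}}

```text
clock: 9.95
position: [0.5126, 0.0418, 0.0677]
tool_rot: [[-0.992, -0.129, 0.003], [-0.129, 0.992, -0.001], [-0.003, -0.002, -1.0]]
contact_force: [0.0, -3.0, 5.7]
grip_width: 0.0145
gripper_force: 107.4
```

Emit:
{"name": "move_arm", "arguments": {
  "targets": [
    {"rot": [0,0,0],"linear": [0,0,15],"gripper": 0.05},
    {"rot": [0,0,0],"linear": [0,0,45],"gripper": 0.05},
    {"rot": [0,0,0],"linear": [-4,0,80],"gripper": 0.05},
    {"rot": [0,0,-1],"linear": [-10,20,100],"gripper": 0.05},
    {"rot": [0,0,-2],"linear": [-20,60,100],"gripper": 0.05},
    {"rot": [0,0,-3],"linear": [-30,100,100],"gripper": 0.05},
    {"rot": [0,0,-4],"linear": [-40,140,100],"gripper": 0.05},
    {"rot": [0,0,-5],"linear": [-41,180,100],"gripper": 0.05},
    {"rot": [0,0,-5.7],"linear": [-41,220,100],"gripper": 0.05},
    {"rot": [0,0,-5.7],"linear": [-41,247,100],"gripper": 0.05},
    {"rot": [0,0,-5.7],"linear": [-41,247,100],"gripper": 0.05},
    {"rot": [0,0,-5.7],"linear": [-41,247,100],"gripper": 0.05}
  ]
}}

```text
clock: 11.45
position: [0.47, 0.2891, 0.1662]
tool_rot: [[-1.0, -0.031, -0.001], [-0.031, 1.0, -0.001], [0.001, -0.001, -1.0]]
contact_force: [0.9, -0.9, -9.1]
grip_width: 0.0146
gripper_force: 109.1
```

```bash
python3 - <<'E'
from h import *
s=sensors.observe(); R=s["tool_rot"]; print(s["position"],np.degrees(np.arctan2(R[1][1],R[0][1])))
p=eyes.read_camera("top"); C=cloud(p); Z=C[...,2]
w=np.zeros(Z.shape,bool); w[100:300,120:260]=1
for k in comps(w&(Z>.1)&(Z<.165),600):
  print("plate",k.sum(),rect(C[k]),np.nanmedian(Z[k]))
  q=C[k];q=q[(abs(q[:,2]-np.nanmedian(q[:,2]))<.006)]; A=np.c_[q[:,:2],np.ones(len(q))]; print("slopes",np.linalg.lstsq(A,q[:,2],rcond=None)[0])
p,T=wrist(); C=cloud(p,T); Z=C[...,2]
for k in comps((Z>.1)&(Z<.165),3000): 
  print("plate",k.sum(),rect(C[k]),np.nanmedian(Z[k]))
  q=C[k];q=q[(abs(q[:,2]-np.nanmedian(q[:,2]))<.006)]; A=np.c_[q[:,:2],np.ones(len(q))]; print("slopes",np.linalg.lstsq(A,q[:,2],rcond=None)[0])
for k in comps((Z>.075)&(Z<.1),50): print("grip?",rect(C[k]))
cv2.imwrite("pics/w4.png",p["img"])
E
```

```text
[0.47004597 0.28907621 0.16616716] 91.8017150790733
plate 3241 (array([487. , 277.4]), 2.1, array([231.4, 141.1]), -6.13) 0.1300813729183028
slopes [-0.00499242  0.00229822  0.13323663]
plate 77268 (array([436.3, 287.3]), -88.2, array([161.7, 134.3]), -0.01) 0.13257117285862208
slopes [-0.00596944 -0.00062516  0.13560486]
```

View pics/w4.png

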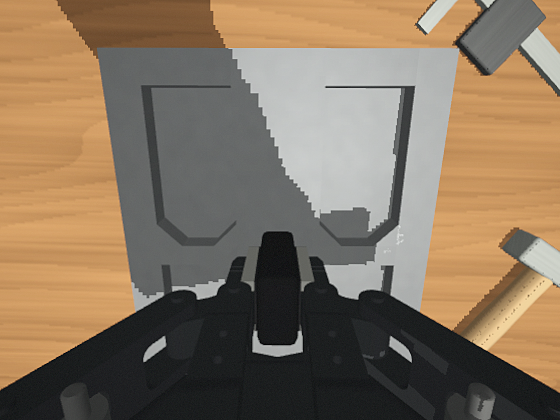

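Carrier held level, rear edge at row 48, aligned with bed.

Emit:
{"name": "move_arm", "arguments": {
  "targets": [
    {"rot": [0,0,0],"linear": [0,0,-30],"gripper": 0.05},
    {"rot": [0,0,0],"linear": [0,0,-50],"gripper": 0.05},
    {"rot": [0,0,0],"linear": [0,0,-65],"gripper": 0.05},
    {"rot": [0,0,0],"linear": [0,0,-73],"gripper": 0.05},
    {"rot": [0,0,0],"linear": [0,0,-77],"gripper": 0.05},
    {"rot": [0,0,0],"linear": [0,0,-80],"gripper": 0.05},
    {"rot": [0,0,0],"linear": [0,0,-82],"gripper": 0.05},
    {"rot": [0,0,0],"linear": [0,0,-82],"gripper": 0.05}
  ]
}}

```text
clock: 12.55
position: [0.4708, 0.2897, 0.0847]
tool_rot: [[-1.0, -0.031, 0.001], [-0.031, 1.0, 0.001], [-0.001, 0.001, -1.0]]
contact_force: [-1.4, 1.8, -6.6]
grip_width: 0.015
gripper_force: 109.5
```

Emit:
{"name": "move_arm", "arguments": {
  "targets": [
    {"rot": [0,0,0],"linear": [0,0,-2],"gripper": 0.05},
    {"rot": [0,0,0],"linear": [0,0,-2],"gripper": 0.05},
    {"rot": [0,0,0],"linear": [0,0,-2],"gripper": 0.3},
    {"rot": [0,0,0],"linear": [0,0,-2],"gripper": 0.5},
    {"rot": [0,0,0],"linear": [0,0,-2],"gripper": 0.5},
    {"rot": [0,0,0],"linear": [0,0,-2],"gripper": 0.5},
    {"rot": [0,0,0],"linear": [0,0,40],"gripper": 0.5},
    {"rot": [0,0,0],"linear": [0,0,95],"gripper": 0.5},
    {"rot": [0,0,0],"linear": [0,0,125],"gripper": 0.5},
    {"rot": [0,0,0],"linear": [0,0,125],"gripper": 0.5},
    {"rot": [0,0,0],"linear": [0,0,125],"gripper": 0.5}
  ]
}}

```text
clock: 13.92
position: [0.4704, 0.2892, 0.2084]
tool_rot: [[-1.0, -0.031, -0.001], [-0.031, 1.0, -0.0], [0.001, -0.0, -1.0]]
contact_force: [0.0, -0.5, -1.0]
grip_width: 0.0428
gripper_force: 0.0
```

```bash
python3 - <<'E'
from h import *
s=sensors.observe(); R=s["tool_rot"]; print(s["position"],np.degrees(np.arctan2(R[1][1],R[0][1])))
p,T=wrist(); C=cloud(p,T); Z=C[...,2]
for k in comps((Z>.04)&(Z<.06),3000): 
  print("plate",k.sum(),rect(C[k]),np.nanmedian(Z[k]))
  q=C[k];q=q[(abs(q[:,2]-np.nanmedian(q[:,2]))<.006)]; A=np.c_[q[:,:2],np.ones(len(q))]; print("slopes",np.linalg.lstsq(A,q[:,2],rcond=None)[0])
for k in comps((Z>.085)&(Z<.12),50): print("grip?",rect(C[k]))
for k in comps((Z>.004)&(Z<.018),1500): print("bed?",k.sum(),rect(C[k]),np.nanmedian(Z[k]))
cv2.imwrite("pics/w5.png",p["img"])
E
```

```text
[0.47039573 0.28924127 0.20839601] 91.76649160184087
plate 22433 (array([484.4, 290. ]), 1.6, array([229.8, 161. ]), -15.94) 0.050845553783139374
slopes [0.00098064 0.00238688 0.04966682]
grip? (array([469.2, 289.3]), 1.4, array([29.9, 15.5]), 0.15)
bed? 5797 (array([335.9, 477.8]), 61.4, array([157.5,  60.2]), -10.48) 0.00863040423126793
bed? 2294 (array([359.8, 287.2]), -88.7, array([180.2,  11.5]), -2.26) 0.01061820966849969
```

View pics/w5.png

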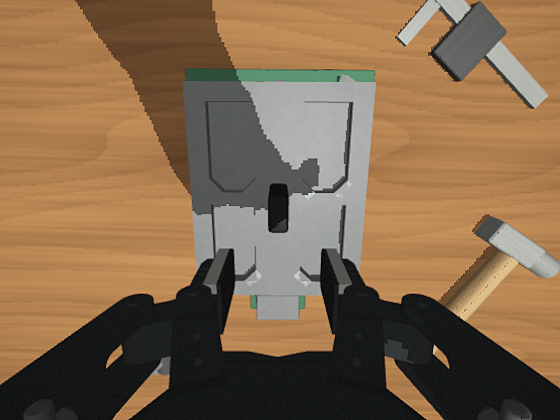

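Carrier sits home (level, plate top 50.8 mm, green rim even around). Next die A.

Emit:
{"name": "move_arm", "arguments": {
  "targets": [
    {"rot": [0,0,-3],"linear": [7,-60,0],"gripper": 0.7},
    {"rot": [0,0,-3],"linear": [15,-120,0],"gripper": 0.7},
    {"rot": [0,0,-3],"linear": [23,-180,0],"gripper": 0.7},
    {"rot": [0,0,-3],"linear": [31,-240,0],"gripper": 0.7},
    {"rot": [0,0,-3],"linear": [39,-300,0],"gripper": 0.7},
    {"rot": [0,0,-3],"linear": [47,-360,0],"gripper": 0.7},
    {"rot": [0,0,-3],"linear": [55,-420,-5],"gripper": 0.7},
    {"rot": [0,0,-3],"linear": [57,-467,-10],"gripper": 0.7},
    {"rot": [0,0,-3],"linear": [57,-467,-10],"gripper": 0.7},
    {"rot": [0,0,-3],"linear": [57,-467,-10],"gripper": 0.7}
  ]
}}

```text
clock: 15.22
position: [0.5272, -0.1773, 0.1982]
tool_rot: [[-1.0, 0.022, -0.002], [0.022, 1.0, 0.001], [0.002, 0.001, -1.0]]
contact_force: [0.1, 0.2, -0.3]
grip_width: 0.0598
gripper_force: 0.0
```

```bash
cat > die.py <<'E'
from h import *
s=sensors.observe(); R=np.array(s["tool_rot"]); P=np.array(s["position"])*1000
print("tcp",P.round(1),"yang",np.degrees(np.arctan2(R[1,1],R[0,1])).round(2),"clk",s["clock"])
p,T=wrist(); C=cloud(p,T); Z=C[...,2]
for k in comps((Z>.034)&(Z<.047),300):
    c,a,sz,o=rect(C[k])
    if 68<sz[0]<82 and 33<sz[1]<43: print("die",c,a,sz,o,"shift",(c-P[:2]).round(1),"col",np.median(p["img"][k],0))
E
python3 die.py
```

```text
tcp [ 527.2 -177.3  198.2] yang 88.73 clk 15.225
die [ 428.9 -311.5] 28.4 [76.1 38.9] -2.14 shift [ -98.3 -134.2] col [176. 188. 190.]
die [ 525.5 -179.3] -1.3 [76.2 38. ] 1.93 shift [-1.7 -2. ] col [128. 135. 134.]
die [ 566.  -304.6] -30.1 [77.1 39.2] 2.17 shift [  38.8 -127.3] col [181. 193. 198.]
die [ 660.1 -201. ] -12.0 [72.3 38. ] -1.18 shift [132.9 -23.7] col [ 61. 126. 181.]
```

Emit:
{"name": "move_arm", "arguments": {
  "targets": [
    {"rot": [0,0,0],"linear": [-2,-2,-60],"gripper": 0.7},
    {"rot": [0,0,0],"linear": [-2,-2,-120],"gripper": 0.7},
    {"rot": [0,0,0],"linear": [-2,-2,-150],"gripper": 0.7},
    {"rot": [0,0,0],"linear": [-2,-2,-159],"gripper": 0.7},
    {"rot": [0,0,0],"linear": [-2,-2,-159],"gripper": 0.7},
    {"rot": [0,0,0],"linear": [-2,-2,-159],"gripper": 0.3},
    {"rot": [0,0,0],"linear": [-2,-2,-159],"gripper": 0.3},
    {"rot": [0,0,0],"linear": [-2,-2,-159],"gripper": 0.3},
    {"rot": [0,0,0],"linear": [-2,-2,-159],"gripper": 0.3},
    {"rot": [0,0,0],"linear": [-2,-2,-159],"gripper": 0.3},
    {"rot": [0,0,0],"linear": [-2,-2,-159],"gripper": 0.3}
  ],
  "grip_force": 80
}}

```text
clock: 16.65
position: [0.5266, -0.1799, 0.0421]
tool_rot: [[-1.0, 0.021, 0.003], [0.021, 1.0, -0.001], [-0.003, -0.001, -1.0]]
contact_force: [-0.5, 1.9, 6.2]
grip_width: 0.0363
gripper_force: 81.1
```

Emit:
{"name": "move_arm", "arguments": {
  "targets": [
    {"rot": [0,0,0],"linear": [0,0,40],"gripper": 0.3},
    {"rot": [0,0,0],"linear": [0,0,90],"gripper": 0.3},
    {"rot": [0,0,2.8],"linear": [-1,40,120],"gripper": 0.3},
    {"rot": [0,0,2.8],"linear": [-2,95,120],"gripper": 0.3},
    {"rot": [0,0,2.8],"linear": [-3,150,120],"gripper": 0.3},
    {"rot": [0,0,2.8],"linear": [-4,205,120],"gripper": 0.3},
    {"rot": [0,0,2.8],"linear": [-5,260,120],"gripper": 0.3},
    {"rot": [0,0,2.8],"linear": [-6,315,120],"gripper": 0.3},
    {"rot": [0,0,2.8],"linear": [-8,370,120],"gripper": 0.3},
    {"rot": [0,0,2.8],"linear": [-10,428,120],"gripper": 0.3},
    {"rot": [0,0,2.8],"linear": [-10,428,120],"gripper": 0.3},
    {"rot": [0,0,2.8],"linear": [-10,428,120],"gripper": 0.3}
  ]
}}

```text
clock: 18.15
position: [0.5154, 0.2484, 0.1607]
tool_rot: [[-1.0, -0.028, 0.0], [-0.028, 1.0, -0.0], [-0.0, -0.0, -1.0]]
contact_force: [0.4, -0.2, -3.0]
grip_width: 0.0364
gripper_force: 81.6
```

```bash
python3 - <<'E'
from h import *
s=sensors.observe(); R=s["tool_rot"]; print(np.array(s["position"])*1000,np.degrees(np.arctan2(R[1][1],R[0][1])),s["contact_force"],s["grip_width"])
p,T=wrist(); C=cloud(p,T); Z=C[...,2]; cv2.imwrite("pics/w6.png",p["img"])
for k in comps((Z>.14)&(Z<.18),500): print(k.sum(),rect(C[k]),np.nanmedian(Z[k]))
for k in comps((Z>.044)&(Z<.056),3000): print("plate",k.sum(),rect(C[k]),np.nanmedian(Z[k]))
E
```

```text
[515.44714499 248.44330711 160.65159646] 91.62441769372498 [ 0.42892157 -0.18821657 -2.99377429] 0.03636066604352802
16825 (array([510.1, 246.4]), -21.9, array([77.9, 60. ]), -0.72) 0.15948140485099901
plate 32258 (array([470.1, 289.8]), 1.5, array([199.9, 160.7]), -16.31) 0.05088413576053284
```

View pics/w6.png

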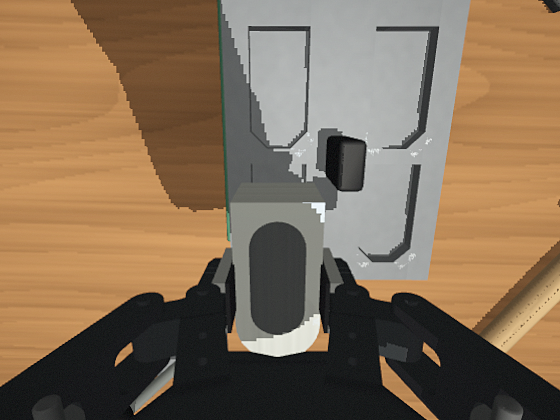

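```bash
cat > held.py <<'E'
from h import *
import sys
s=sensors.observe(); P=np.array(s["position"]); R=np.array(s["tool_rot"]); 
p,T=wrist(); C=cloud(p,T)
L=(C-P)@R*1000  # tool frame
z=L[...,2]
k=max(comps((z>-6)&(z<9)&(abs(L[...,1])<17.5),200),key=np.sum)
zm=np.nanmedian(z[k]); q=L[k&(abs(z-zm)<2)]
print("die top: tool z",zm.round(2),"rear x",np.percentile(q[:,0],99.5).round(2),"front",np.percentile(q[:,0],.5).round(2))
A=np.c_[q[:,:2],np.ones(len(q))]; print("slopes",np.linalg.lstsq(A,q[:,2],rcond=None)[0].round(4))
E
python3 held.py
```

```text
die top: tool z 1.2 rear x 38.97 front -33.46
slopes [-0.0016  0.0013  1.191 ]
```

Emit:
{"name": "move_arm", "arguments": {
  "targets": [
    {"rot": [0,0,0],"linear": [1.5,0.4,-40],"gripper": 0.3},
    {"rot": [0,0,0],"linear": [1.5,0.4,-60],"gripper": 0.3},
    {"rot": [0,0,0],"linear": [1.5,0.4,-67],"gripper": 0.3},
    {"rot": [0,0,0],"linear": [1.5,0.4,-70],"gripper": 0.3},
    {"rot": [0,0,0],"linear": [1.5,0.4,-73],"gripper": 0.3},
    {"rot": [0,0,0],"linear": [1.5,0.4,-75],"gripper": 0.3}
  ]
}}

```text
clock: 19.0
position: [0.5175, 0.2488, 0.0858]
tool_rot: [[-1.0, -0.027, 0.001], [-0.027, 1.0, 0.0], [-0.001, 0.0, -1.0]]
contact_force: [-0.0, 1.1, -2.7]
grip_width: 0.0365
gripper_force: 81.5
```

Emit:
{"name": "move_arm", "arguments": {
  "targets": [
    {"rot": [0,0,0],"linear": [0,0,-4],"gripper": 0.3},
    {"rot": [0,0,0],"linear": [0,0,-6],"gripper": 0.3},
    {"rot": [0,0,0],"linear": [0,0,-6.5],"gripper": 0.3},
    {"rot": [0,0,0],"linear": [0,0,-6.5],"gripper": 0.58},
    {"rot": [0,0,0],"linear": [0,0,-6.5],"gripper": 0.58},
    {"rot": [0,0,0],"linear": [0,0,-6.5],"gripper": 0.58},
    {"rot": [0,0,0],"linear": [0,0,30],"gripper": 0.58},
    {"rot": [0,0,0],"linear": [0,0,90],"gripper": 0.58},
    {"rot": [0,0,0],"linear": [0,0,115],"gripper": 0.58},
    {"rot": [0,0,0],"linear": [0,0,115],"gripper": 0.58}
  ]
}}

```text
clock: 20.25
position: [0.5181, 0.2491, 0.2023]
tool_rot: [[-1.0, -0.027, 0.004], [-0.027, 1.0, 0.001], [-0.004, 0.001, -1.0]]
contact_force: [0.8, 0.9, -0.9]
grip_width: 0.0499
gripper_force: 0.0
```

```bash
cat > seated.py <<'E'
from h import *
s=sensors.observe(); P=np.array(s["position"])*1000
p,T=wrist(); C=cloud(p,T); Z=C[...,2]
print("tcp",P.round(1))
for k in comps((Z>.07)&(Z<.086),300): print("die",rect(C[k]),np.nanmedian(Z[k]))
for k in comps((Z>.044)&(Z<.056),3000): print("plate",k.sum(),rect(C[k]),np.nanmedian(Z[k]))
p=eyes.read_camera("top"); C=cloud(p); Z=C[...,2]
w=np.zeros(Z.shape,bool);w[130:310,330:430]=1
for k in comps(w&(Z>.033)&(Z<.046),200): print("bench die",rect(C[k]))
E
python3 seated.py
```

```text
tcp [518.1 249.1 202.3]
die (array([515.9, 248.6]), 1.6, array([76. , 38.1]), -1.76) 0.07889389719962263
plate 27581 (array([484.1, 290.3]), 1.5, array([229.1, 160.6]), -11.64) 0.050732771845763636
bench die (array([ 665. , -201.4]), -12.8, array([74.8, 39.3]), -0.77)
bench die (array([ 568. , -304.7]), -30.3, array([74.2, 39.5]), 2.47)
bench die (array([ 431.4, -311.3]), 26.7, array([75.3, 38.3]), -1.18)
bench die (array([ 278.1, -230.9]), 37.0, array([76.7, 38.5]), -1.09)
```

Seated (top 78.9 mm). Next die B.

Emit:
{"name": "move_arm", "arguments": {
  "targets": [
    {"rot": [0,0,0],"linear": [0,-55,0],"gripper": 0.7},
    {"rot": [0,0,-5],"linear": [6,-115,0],"gripper": 0.7},
    {"rot": [0,0,-10],"linear": [12,-175,0],"gripper": 0.7},
    {"rot": [0,0,-15],"linear": [18,-235,0],"gripper": 0.7},
    {"rot": [0,0,-20],"linear": [24,-295,0],"gripper": 0.7},
    {"rot": [0,0,-25],"linear": [30,-355,0],"gripper": 0.7},
    {"rot": [0,0,-31.5],"linear": [36,-415,0],"gripper": 0.7},
    {"rot": [0,0,-31.5],"linear": [42,-475,0],"gripper": 0.7},
    {"rot": [0,0,-31.5],"linear": [48,-535,0],"gripper": 0.7},
    {"rot": [0,0,-31.5],"linear": [48,-553.5,0],"gripper": 0.7},
    {"rot": [0,0,-31.5],"linear": [48,-553.5,0],"gripper": 0.7},
    {"rot": [0,0,-31.5],"linear": [48,-553.5,0],"gripper": 0.7}
  ]
}}

```text
clock: 21.85
position: [0.565, -0.3033, 0.1997]
tool_rot: [[-0.867, 0.498, -0.001], [0.498, 0.867, 0.001], [0.001, 0.0, -1.0]]
contact_force: [0.2, 0.8, 0.4]
grip_width: 0.0601
gripper_force: 0.0
```

```bash
python3 die.py
```

```text
tcp [ 565.  -303.3  199.7] yang 60.12 clk 21.85
die [ 429.  -311.4] 29.0 [76.6 38.2] -1.93 shift [-136.    -8.1] col [129. 136. 135.]
die [ 566.5 -304.1] -29.8 [75.8 38. ] 1.98 shift [ 1.5 -0.8] col [132. 139. 138.]
die [ 662.5 -201.6] -12.0 [76.6 38.6] -1.63 shift [ 97.5 101.7] col [ 71. 145. 207.]
```

Emit:
{"name": "move_arm", "arguments": {
  "targets": [
    {"rot": [0,0,0],"linear": [1,-1,-60],"gripper": 0.7},
    {"rot": [0,0,0],"linear": [1,-1,-120],"gripper": 0.7},
    {"rot": [0,0,0],"linear": [1,-1,-150],"gripper": 0.7},
    {"rot": [0,0,0],"linear": [1,-1,-160],"gripper": 0.7},
    {"rot": [0,0,0],"linear": [1,-1,-160],"gripper": 0.7},
    {"rot": [0,0,0],"linear": [1,-1,-160],"gripper": 0.3},
    {"rot": [0,0,0],"linear": [1,-1,-160],"gripper": 0.3},
    {"rot": [0,0,0],"linear": [1,-1,-160],"gripper": 0.3},
    {"rot": [0,0,0],"linear": [1,-1,-160],"gripper": 0.3},
    {"rot": [0,0,0],"linear": [1,-1,-160],"gripper": 0.3},
    {"rot": [0,0,0],"linear": [1,-1,-160],"gripper": 0.3}
  ]
}}

```text
clock: 23.28
position: [0.5671, -0.3061, 0.0424]
tool_rot: [[-0.867, 0.499, 0.003], [0.499, 0.867, -0.002], [-0.003, 0.0, -1.0]]
contact_force: [-0.7, 1.6, 7.0]
grip_width: 0.0364
gripper_force: 81.6
```

Emit:
{"name": "move_arm", "arguments": {
  "targets": [
    {"rot": [0,0,0],"linear": [0,0,40],"gripper": 0.3},
    {"rot": [0,0,0],"linear": [0,0,90],"gripper": 0.3},
    {"rot": [0,0,3],"linear": [-2,40,120],"gripper": 0.3},
    {"rot": [0,0,6],"linear": [-6,95,120],"gripper": 0.3},
    {"rot": [0,0,9],"linear": [-10,150,120],"gripper": 0.3},
    {"rot": [0,0,12],"linear": [-15,205,120],"gripper": 0.3},
    {"rot": [0,0,16],"linear": [-20,260,120],"gripper": 0.3},
    {"rot": [0,0,20],"linear": [-25,315,120],"gripper": 0.3},
    {"rot": [0,0,24],"linear": [-30,370,120],"gripper": 0.3},
    {"rot": [0,0,28],"linear": [-35,425,120],"gripper": 0.3},
    {"rot": [0,0,31.5],"linear": [-40,480,120],"gripper": 0.3},
    {"rot": [0,0,31.5],"linear": [-45,535,120],"gripper": 0.3}
  ]
}}

```text
clock: 24.78
position: [0.5209, 0.231, 0.1612]
tool_rot: [[-1.0, -0.028, 0.001], [-0.028, 1.0, 0.0], [-0.001, 0.0, -1.0]]
contact_force: [0.7, 0.1, -2.6]
grip_width: 0.0364
gripper_force: 80.9
```

Emit:
{"name": "move_arm", "arguments": {
  "targets": [
    {"rot": [0,0,0],"linear": [-4,55,0],"gripper": 0.3},
    {"rot": [0,0,0],"linear": [-8,104,0],"gripper": 0.3},
    {"rot": [0,0,0],"linear": [-8,104,0],"gripper": 0.3},
    {"rot": [0,0,0],"linear": [-8,104,0],"gripper": 0.3}
  ]
}}

```text
clock: 25.28
position: [0.513, 0.3331, 0.1606]
tool_rot: [[-1.0, -0.028, 0.0], [-0.028, 1.0, -0.0], [-0.0, -0.0, -1.0]]
contact_force: [1.0, -0.3, -2.5]
grip_width: 0.0363
gripper_force: 80.9
```

```bash
python3 die.py; python3 held.py; python3 seated.py
```

```text
tcp [513.  333.1 160.6] yang 91.6 clk 25.275
die [425.4 244.6] 0.8 [79.5 40. ] -1.63 shift [-87.6 -88.5] col [96. 96. 94.]
die [423.3 330.6] 1.4 [79.3 41.2] -1.19 shift [-89.7  -2.5] col [182. 183. 181.]
die top: tool z 1.47 rear x 39.37 front -33.77
slopes [-2.4000e-03  6.0000e-04  1.4814e+00]
tcp [513.4 332.3 160.6]
die (array([515.8, 248.3]), 1.5, array([75.9, 39.5]), -1.77) 0.07892751146872848
plate 29661 (array([470.1, 289.3]), 1.5, array([199.5, 161.2]), -23.61) 0.05079363954225946
bench die (array([ 664.9, -201.9]), -12.8, array([75.5, 39.4]), -1.05)
bench die (array([ 431.5, -311.4]), 26.5, array([75.4, 39.3]), -1.68)
bench die (array([ 278.4, -230.7]), 36.5, array([76. , 39.1]), -1.55)
```

Emit:
{"name": "move_arm", "arguments": {
  "targets": [
    {"rot": [0,0,0],"linear": [1.6,0.1,-40],"gripper": 0.3},
    {"rot": [0,0,0],"linear": [1.6,0.1,-60],"gripper": 0.3},
    {"rot": [0,0,0],"linear": [1.6,0.1,-67],"gripper": 0.3},
    {"rot": [0,0,0],"linear": [1.6,0.1,-70],"gripper": 0.3},
    {"rot": [0,0,0],"linear": [1.6,0.1,-73],"gripper": 0.3},
    {"rot": [0,0,0],"linear": [1.6,0.1,-75],"gripper": 0.3}
  ]
}}

```text
clock: 26.22
position: [0.515, 0.3335, 0.0858]
tool_rot: [[-1.0, -0.027, 0.001], [-0.027, 1.0, 0.0], [-0.001, 0.0, -1.0]]
contact_force: [-0.8, -0.1, -1.7]
grip_width: 0.0362
gripper_force: 80.9
```

In; continue and release.

Emit:
{"name": "move_arm", "arguments": {
  "targets": [
    {"rot": [0,0,0],"linear": [0,0,-4],"gripper": 0.3},
    {"rot": [0,0,0],"linear": [0,0,-6],"gripper": 0.3},
    {"rot": [0,0,0],"linear": [0,0,-6.5],"gripper": 0.3},
    {"rot": [0,0,0],"linear": [0,0,-6.5],"gripper": 0.58},
    {"rot": [0,0,0],"linear": [0,0,-6.5],"gripper": 0.58},
    {"rot": [0,0,0],"linear": [0,0,-6.5],"gripper": 0.58},
    {"rot": [0,0,0],"linear": [0,0,30],"gripper": 0.58},
    {"rot": [0,0,0],"linear": [0,0,90],"gripper": 0.58},
    {"rot": [0,0,0],"linear": [0,0,115],"gripper": 0.58},
    {"rot": [0,0,0],"linear": [0,0,115],"gripper": 0.58}
  ]
}}

```text
clock: 27.48
position: [0.5156, 0.3338, 0.2024]
tool_rot: [[-1.0, -0.027, 0.004], [-0.027, 1.0, 0.002], [-0.004, 0.002, -1.0]]
contact_force: [0.0, 0.2, -1.1]
grip_width: 0.0495
gripper_force: 0.0
```

```bash
python3 seated.py
```

```text
tcp [515.6 333.8 202.4]
die (array([515.8, 248.9]), 1.9, array([76.2, 39. ]), -2.29) 0.07891857143237116
die (array([513.2, 333.3]), 1.6, array([75.9, 38.1]), -1.91) 0.07888617243358101
plate 26233 (array([483.6, 290. ]), 1.4, array([228.9, 161.5]), -14.33) 0.0506301536087817
bench die (array([ 664.8, -201.6]), -12.4, array([74.8, 39.4]), -1.2)
bench die (array([ 431.5, -311.6]), 27.0, array([75.1, 39.1]), -0.91)
bench die (array([ 278. , -230.8]), 36.5, array([75.2, 38.3]), -0.83)
```

Emit:
{"name": "move_arm", "arguments": {
  "targets": [
    {"rot": [0,0,0],"linear": [0,-55,0],"gripper": 0.7},
    {"rot": [0,0,2],"linear": [-5,-115,0],"gripper": 0.7},
    {"rot": [0,0,4],"linear": [-10,-175,0],"gripper": 0.7},
    {"rot": [0,0,8],"linear": [-18,-235,0],"gripper": 0.7},
    {"rot": [0,0,12],"linear": [-26,-295,0],"gripper": 0.7},
    {"rot": [0,0,16],"linear": [-34,-350,0],"gripper": 0.7},
    {"rot": [0,0,20],"linear": [-42,-405,0],"gripper": 0.7},
    {"rot": [0,0,24],"linear": [-50,-460,0],"gripper": 0.7},
    {"rot": [0,0,26.5],"linear": [-60,-515,0],"gripper": 0.7},
    {"rot": [0,0,26.5],"linear": [-72,-570,0],"gripper": 0.7},
    {"rot": [0,0,26.5],"linear": [-84,-625,0],"gripper": 0.7},
    {"rot": [0,0,26.5],"linear": [-86,-645,0],"gripper": 0.7}
  ]
}}

```text
clock: 29.08
position: [0.4275, -0.3138, 0.1986]
tool_rot: [[-0.884, -0.468, -0.002], [-0.468, 0.884, 0.002], [0.001, 0.002, -1.0]]
contact_force: [0.0, 0.6, 0.3]
grip_width: 0.0597
gripper_force: 0.0
```

Emit:
{"name": "move_arm", "arguments": {
  "targets": [
    {"rot": [0,0,0],"linear": [0,0,0],"gripper": 0.7},
    {"rot": [0,0,0],"linear": [0,0,0],"gripper": 0.7}
  ]
}}

```text
clock: 29.32
position: [0.4288, -0.3103, 0.1997]
tool_rot: [[-0.882, -0.471, -0.001], [-0.471, 0.882, 0.001], [0.0, 0.002, -1.0]]
contact_force: [-0.0, -0.3, 0.4]
grip_width: 0.0599
gripper_force: 0.0
```

```bash
python3 die.py
```

```text
tcp [ 428.8 -310.3  199.7] yang 118.12 clk 29.325
die [ 276.1 -230.6] 37.0 [75.8 39.2] -2.01 shift [-152.7   79.7] col [ 35.  77. 142.]
die [ 428.6 -311.3] 28.5 [75.9 38.1] -2.21 shift [-0.2 -1. ] col [135. 143. 141.]
```

Emit:
{"name": "move_arm", "arguments": {
  "targets": [
    {"rot": [0,0,0.4],"linear": [0,-1,-60],"gripper": 0.7},
    {"rot": [0,0,0.4],"linear": [0,-1,-120],"gripper": 0.7},
    {"rot": [0,0,0.4],"linear": [0,-1,-150],"gripper": 0.7},
    {"rot": [0,0,0.4],"linear": [0,-1,-160],"gripper": 0.7},
    {"rot": [0,0,0.4],"linear": [0,-1,-160],"gripper": 0.7},
    {"rot": [0,0,0.4],"linear": [0,-1,-160],"gripper": 0.3},
    {"rot": [0,0,0.4],"linear": [0,-1,-160],"gripper": 0.3},
    {"rot": [0,0,0.4],"linear": [0,-1,-160],"gripper": 0.3},
    {"rot": [0,0,0.4],"linear": [0,-1,-160],"gripper": 0.3},
    {"rot": [0,0,0.4],"linear": [0,-1,-160],"gripper": 0.3},
    {"rot": [0,0,0.4],"linear": [0,-1,-160],"gripper": 0.3}
  ]
}}

```text
clock: 30.75
position: [0.4296, -0.3131, 0.0421]
tool_rot: [[-0.879, -0.477, 0.003], [-0.477, 0.879, -0.002], [-0.001, -0.003, -1.0]]
contact_force: [0.3, 1.7, 5.4]
grip_width: 0.0365
gripper_force: 81.2
```

Emit:
{"name": "move_arm", "arguments": {
  "targets": [
    {"rot": [0,0,0],"linear": [0,0,40],"gripper": 0.3},
    {"rot": [0,0,0],"linear": [0,0,90],"gripper": 0.3},
    {"rot": [0,0,-3],"linear": [6,40,120],"gripper": 0.3},
    {"rot": [0,0,-6],"linear": [12,95,120],"gripper": 0.3},
    {"rot": [0,0,-9],"linear": [18,150,120],"gripper": 0.3},
    {"rot": [0,0,-12],"linear": [20,205,120],"gripper": 0.3},
    {"rot": [0,0,-16],"linear": [20,260,120],"gripper": 0.3},
    {"rot": [0,0,-20],"linear": [18,315,120],"gripper": 0.3},
    {"rot": [0,0,-24],"linear": [12,370,120],"gripper": 0.3},
    {"rot": [0,0,-26.9],"linear": [6,425,120],"gripper": 0.3},
    {"rot": [0,0,-26.9],"linear": [2,480,120],"gripper": 0.3},
    {"rot": [0,0,-26.9],"linear": [-2,535,120],"gripper": 0.3}
  ]
}}

```text
clock: 32.25
position: [0.4265, 0.2243, 0.1614]
tool_rot: [[-1.0, -0.027, 0.002], [-0.027, 1.0, 0.001], [-0.002, 0.001, -1.0]]
contact_force: [1.4, 0.1, -2.3]
grip_width: 0.0364
gripper_force: 81.3
```

Emit:
{"name": "move_arm", "arguments": {
  "targets": [
    {"rot": [0,0,0],"linear": [0,24,0],"gripper": 0.3},
    {"rot": [0,0,0],"linear": [0,24,0],"gripper": 0.3},
    {"rot": [0,0,0],"linear": [0,24,0],"gripper": 0.3},
    {"rot": [0,0,0],"linear": [0,24,0],"gripper": 0.3}
  ]
}}

```text
clock: 32.75
position: [0.4269, 0.2455, 0.1606]
tool_rot: [[-1.0, -0.026, 0.0], [-0.026, 1.0, -0.0], [-0.0, -0.0, -1.0]]
contact_force: [-0.7, 1.1, -2.2]
grip_width: 0.0367
gripper_force: 81.2
```

```bash
python3 die.py; python3 held.py; python3 seated.py
```

```text
tcp [426.9 245.5 160.6] yang 91.49 clk 32.75
die [424.2 332.6] 0.1 [78.5 39.9] -1.04 shift [-2.7 87.1] col [175. 177. 174.]
die top: tool z 1.11 rear x 37.58 front -33.34
slopes [2.0000e-04 1.0000e-04 1.0889e+00]
tcp [427.  245.6 160.5]
die (array([478.7, 332.3]), -88.8, array([38.3,  8.5]), -2.74) 0.076644997354583
plate 14226 (array([433.7, 289.4]), -88.7, array([160.5, 129. ]), 17.95) 0.0504760003928971
bench die (array([ 664.7, -201.6]), -14.3, array([74.8, 39.1]), -1.0)
bench die (array([ 277.9, -230.8]), 37.4, array([75.1, 38.2]), -0.8)
```

Emit:
{"name": "move_arm", "arguments": {
  "targets": [
    {"rot": [0,0,0],"linear": [-1.3,0.5,-40],"gripper": 0.3},
    {"rot": [0,0,0],"linear": [-1.3,0.5,-60],"gripper": 0.3},
    {"rot": [0,0,0],"linear": [-1.3,0.5,-67],"gripper": 0.3},
    {"rot": [0,0,0],"linear": [-1.3,0.5,-70],"gripper": 0.3},
    {"rot": [0,0,0],"linear": [-1.3,0.5,-73],"gripper": 0.3},
    {"rot": [0,0,0],"linear": [-1.3,0.5,-75],"gripper": 0.3}
  ]
}}

```text
clock: 33.7
position: [0.4258, 0.247, 0.0857]
tool_rot: [[-1.0, -0.027, 0.001], [-0.027, 1.0, 0.0], [-0.001, 0.0, -1.0]]
contact_force: [0.0, -1.7, -1.9]
grip_width: 0.0365
gripper_force: 81.1
```

Emit:
{"name": "move_arm", "arguments": {
  "targets": [
    {"rot": [0,0,0],"linear": [0,0,-4],"gripper": 0.3},
    {"rot": [0,0,0],"linear": [0,0,-6],"gripper": 0.3},
    {"rot": [0,0,0],"linear": [0,0,-6.5],"gripper": 0.3},
    {"rot": [0,0,0],"linear": [0,0,-6.5],"gripper": 0.58},
    {"rot": [0,0,0],"linear": [0,0,-6.5],"gripper": 0.58},
    {"rot": [0,0,0],"linear": [0,0,-6.5],"gripper": 0.58},
    {"rot": [0,0,0],"linear": [0,0,30],"gripper": 0.58},
    {"rot": [0,0,0],"linear": [0,0,90],"gripper": 0.58},
    {"rot": [0,0,0],"linear": [0,0,115],"gripper": 0.58},
    {"rot": [0,0,0],"linear": [0,0,115],"gripper": 0.58}
  ]
}}

```text
clock: 34.95
position: [0.4264, 0.2472, 0.2021]
tool_rot: [[-1.0, -0.027, 0.004], [-0.027, 1.0, 0.001], [-0.004, 0.001, -1.0]]
contact_force: [0.4, -0.9, -0.3]
grip_width: 0.0496
gripper_force: 0.0
```

```bash
python3 seated.py; python3 - <<'E'
from h import *
p=eyes.read_camera("side");cv2.imwrite("pics/s7.png",p["img"])
p=eyes.read_camera("top"); C=cloud(p); Z=C[...,2]
w=np.zeros(Z.shape,bool);w[120:165,205:255]=1
k=w&(Z>.083)&(Z<.12);print("ball",k.sum(),np.nanmean(C[k],0),np.nanmax(Z[k]))
E
```

```text
tcp [426.4 247.2 202.1]
die (array([425.7, 246.7]), 1.6, array([76.2, 38.1]), -1.99) 0.07875159104947183
die (array([491.5, 336.6]), 1.2, array([33.7, 30.4]), -5.36) 0.07855884278496936
die (array([515.5, 248.9]), 1.5, array([76.8, 37.9]), -1.76) 0.07883824482118687
plate 17785 (array([481.6, 290.6]), 1.3, array([224.9, 160.6]), -21.95) 0.05051360494319762
bench die (array([ 664.7, -201.5]), -13.1, array([74.2, 39.1]), -1.37)
bench die (array([ 278.2, -230.7]), 37.2, array([74.9, 38.6]), -1.0)
ball 74 [0.6750757  0.12440184 0.09961545] 0.10702693426461263
```

View pics/s7.png

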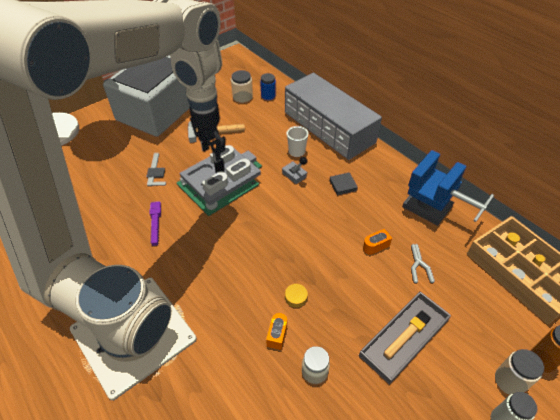

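All three dies sit in the carrier; lever ball at (303,160), brush in tray.

Emit:
{"name": "move_arm", "arguments": {
  "targets": [
    {"rot": [0,0,0],"linear": [45,-40,5],"gripper": 0},
    {"rot": [0,0,0],"linear": [90,-80,5],"gripper": 0},
    {"rot": [0,0,0],"linear": [135,-120,5],"gripper": 0},
    {"rot": [0,0,0],"linear": [180,-160,5],"gripper": 0},
    {"rot": [0,0,0],"linear": [225,-177,5],"gripper": 0},
    {"rot": [0,0,0],"linear": [249,-177,0],"gripper": 0},
    {"rot": [0,0,0],"linear": [249,-177,-40],"gripper": 0},
    {"rot": [0,0,0],"linear": [249,-177,-80],"gripper": 0},
    {"rot": [0,0,0],"linear": [249,-177,-97],"gripper": 0},
    {"rot": [0,0,0],"linear": [249,-177,-97],"gripper": 0},
    {"rot": [0,0,0],"linear": [249,-177,-97],"gripper": 0}
  ]
}}

```text
clock: 36.52
position: [0.6752, 0.07, 0.1048]
tool_rot: [[-1.0, -0.028, 0.002], [-0.028, 1.0, -0.0], [-0.002, -0.0, -1.0]]
contact_force: [0.0, 0.5, 0.2]
grip_width: -0.0001
gripper_force: 0.0
```

Emit:
{"name": "move_arm", "arguments": {
  "targets": [
    {"rot": [0,0,0],"linear": [0,15,0],"gripper": 0},
    {"rot": [0,0,0],"linear": [0,30,0],"gripper": 0},
    {"rot": [0,0,0],"linear": [0,42,3],"gripper": 0},
    {"rot": [0,0,0],"linear": [-1,54,5],"gripper": 0},
    {"rot": [0,0,0],"linear": [-2,66,5],"gripper": 0},
    {"rot": [0,0,0],"linear": [-3,78,3],"gripper": 0},
    {"rot": [0,0,0],"linear": [-3,88,0],"gripper": 0},
    {"rot": [0,0,0],"linear": [-3,94,0],"gripper": 0},
    {"rot": [0,0,0],"linear": [-3,98,0],"gripper": 0}
  ]
}}

```text
clock: 37.65
position: [0.6713, 0.1682, 0.1029]
tool_rot: [[-1.0, -0.027, -0.001], [-0.027, 1.0, -0.0], [0.001, -0.0, -1.0]]
contact_force: [0.2, -1.0, -0.8]
grip_width: 0.0001
gripper_force: 0.4
```

```bash
python3 - <<'E'
from h import *
p,T=wrist(); C=cloud(p,T);cv2.imwrite("pics/w8.png",p["img"])
p=eyes.read_camera("top"); C=cloud(p); Z=C[...,2]
cv2.imwrite("pics/t8.png",cv2.resize(p["img"][80:260,120:320],None,fx=3,fy=3))
E
```

```text
(no output)
```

View pics/w8.png

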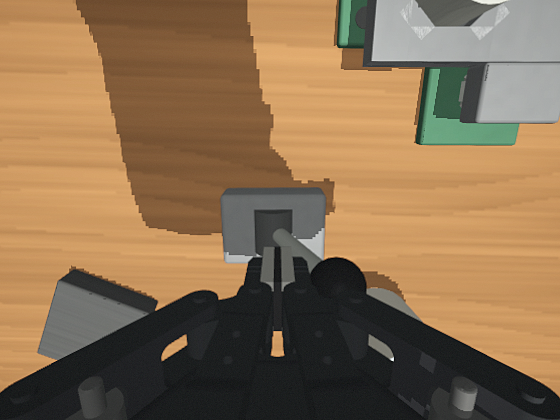

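The ball (340,285) is beyond the pivot, leaning to +y; push a little further to the stop.

Emit:
{"name": "move_arm", "arguments": {
  "targets": [
    {"rot": [0,0,0],"linear": [0,3,0],"gripper": 0},
    {"rot": [0,0,0],"linear": [0,6,0],"gripper": 0},
    {"rot": [0,0,0],"linear": [0,6,0],"gripper": 0}
  ]
}}

```text
clock: 38.12
position: [0.6715, 0.1741, 0.1033]
tool_rot: [[-1.0, -0.028, 0.0], [-0.028, 1.0, 0.0], [-0.0, 0.0, -1.0]]
contact_force: [0.1, -0.9, 0.1]
grip_width: 0.0001
gripper_force: 0.0
```

Emit:
{"name": "move_arm", "arguments": {
  "targets": [
    {"rot": [0,0,0],"linear": [0,3,0],"gripper": 0},
    {"rot": [0,0,0],"linear": [0,5,0],"gripper": 0},
    {"rot": [0,0,0],"linear": [0,5,0],"gripper": 0}
  ]
}}

```text
clock: 38.5
position: [0.6715, 0.1777, 0.1032]
tool_rot: [[-1.0, -0.026, -0.0], [-0.026, 1.0, -0.003], [0.0, -0.003, -1.0]]
contact_force: [0.1, -6.6, -0.2]
grip_width: -0.0
gripper_force: 3.7
```

```bash
python3 - <<'E'
from h import *
p,T=wrist(); C=cloud(p,T);Z=C[...,2]; im=p["img"]
s=sensors.observe(); P=np.array(s["position"])
m=(C[...,1]>P[1]+.008)&(C[...,1]<P[1]+.06)&(abs(C[...,0]-.672)<.02)&(Z>.075)&(Z<.125)
q=C[m]
r=None
from scipy.optimize import least_squares
r=least_squares(lambda c:np.linalg.norm(q-c,axis=1)-.013,np.median(q,0),loss="soft_l1",f_scale=.001)
print(m.sum(),r.x,P)
E
```

```text
2494 [0.65750373 0.19769431 0.10792592] [0.67151094 0.17763916 0.10326894]
```

At the stop (reaction −6.6 N). Retreat and check.

Emit:
{"name": "move_arm", "arguments": {
  "targets": [
    {"rot": [0,0,0],"linear": [0,-30,0],"gripper": 0},
    {"rot": [0,0,0],"linear": [0,-60,10],"gripper": 0},
    {"rot": [0,0,0],"linear": [-20,-90,60],"gripper": 0},
    {"rot": [0,0,0],"linear": [-50,-120,110],"gripper": 0},
    {"rot": [0,0,0],"linear": [-100,-150,120],"gripper": 0},
    {"rot": [0,0,0],"linear": [-140,-190,120],"gripper": 0},
    {"rot": [0,0,0],"linear": [-140,-190,120],"gripper": 0},
    {"rot": [0,0,0],"linear": [-140,-190,120],"gripper": 0}
  ]
}}

```text
clock: 39.55
position: [0.5319, -0.0111, 0.2238]
tool_rot: [[-1.0, -0.027, 0.001], [-0.027, 1.0, 0.0], [-0.001, 0.0, -1.0]]
contact_force: [1.3, 0.3, 0.2]
grip_width: -0.0003
gripper_force: 0.0
```

```bash
python3 - <<'E'
from h import *
p=eyes.read_camera("top"); C=cloud(p); Z=C[...,2]
w=np.zeros(Z.shape,bool);w[120:165,195:255]=1
k=w&(Z>.083)&(Z<.12)&(C[...,1]<.225);print("ball",k.sum(),np.nanmean(C[k],0))
w[:]=0;w[140:270,140:235]=1
for k in comps(w&(Z>.07)&(Z<.09),100): print("die",rect(C[k]),np.nanmedian(Z[k]))
for k in comps(w&(Z>.04)&(Z<.06),500): print("plate",rect(C[k]),np.nanmedian(Z[k]))
w[:]=0;w[165:240,425:460]=1
for k in comps(w&(Z>.014)&(Z<.03),200): print("brush",rect(C[k]),np.nanmedian(Z[k]))
cv2.imwrite("pics/t9.png",p["img"])
E
```

```text
ball 70 [0.67165076 0.20017838 0.10011137]
die (array([518.4, 247.2]), 2.3, array([76.2, 39. ]), -1.82) 0.07747030539203048
die (array([516.3, 332.1]), 2.2, array([74.4, 38.9]), -2.02) 0.07764900262530061
die (array([429. , 245.1]), 1.8, array([75.1, 39.5]), -2.41) 0.07757091012072292
plate (array([486. , 289.6]), 1.3, array([229. , 163.7]), -8.81) 0.04922266177186996
brush (array([ 518.2, -438.8]), 2.2, array([157.3,  31.5]), 3.85) 0.021834496566238926
```

View pics/t9.png

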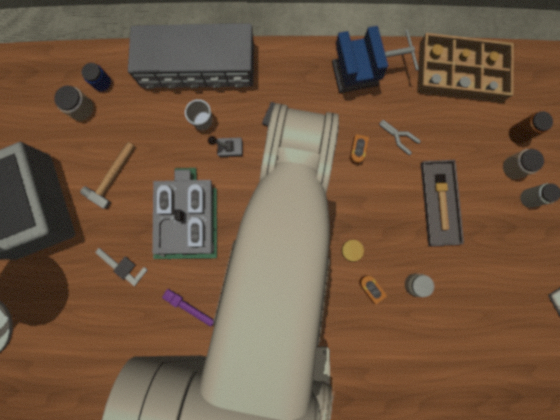

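The lever ball (212,140) is thrown to the left, the three dies are seated in the carrier at (185,215), and the brush is in the tray.

```bash
python3 -c "
from bench import job
print(job.close_job())"
```

```text
the job is handed in; nothing more can be done
None
```

I handed the job in, but the call returned no verdict; my last measurements show the brush in the tray, the carrier home on its seats, all three die blocks in their pockets, and the lever thrown to its stop.

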